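# Line up the seasonings by height on the coasters

## Robot

A 6-joint arm with a two-finger parallel gripper is mounted at the origin on a cart in front of the work surface, level with it; the furniture and walls round the work are solid. World frame = base frame: x ahead of the robot, y to its left, z up, the work surface at z = 0. Lengths are in m, angles in rad, forces in N, time in s.
With the tool pointing down it reaches from about 0.25 to 0.775 m from the base axis. Payload 8.9 kg.
Tool frame: the origin (TCP) lies between the finger pads; the fingertips stand 14 mm ahead of it and the grasp point (between the pads) lies 5 mm behind it; z points along the fingers, y is the direction in which the jaws open and shut (so a half turn about z gives the same grasp; the last joint's range is limited). The gripper opens to 85 mm and grips with 20 to 120 N. Pads are 22 mm wide; open, the fingers measure 114 mm over their backs; the gripper's body (76 mm by 85 mm) begins 54 mm behind the grasp point. The pads swing forward as they close: fully open they stand 13 mm farther back than shut.
Start: joints at [1.006, 0.291, -0.153, 1.127, 0, 1.431], TCP at [0.217, 0.478, 0.245] pointing down, gripper open.
Joint ranges: [-2.52, 2.52], [-0.91, 1.74], [-1.3, 1.37], [-1.96, 2.02], [-1.52, 1.47], [-3.14, 3.14]. Speed limits (rad/s): [2.22, 2.22, 2.79, 3.14, 3.14, 3.14].

## Interface

Orientations are given as a rotation vector (axis times angle).
In Python, from workcell import * gives the robot as it stands. The module is installed in compiled form; this text tells all that it offers.
- The arm moves only by the tool carry_out, never from a script. Its argument "moves" is a list of rows, each a list of 7 numbers: the opening, from 0 (shut) to 1 (fully open), then the shift along the world's x, y, z in cm, then the turn, a rotation vector about the world's x, y, z in degrees. A call has 1 to 12 rows; each row shifts and turns the commanded pose from where the row before left it; what a row does not reach is not made up. A row lasts 1/8 s, in which the tool goes at most 62.5 mm and 10.7 degrees, less where a joint would pass 70% of its speed; a pose out of reach is approached as far as the arm can. A call with a gripper value outside its range is refused whole. The fingers move at their own pace and stop on an object; the grip force is fixed at half the most. Time passes only in rows, so rows that do not move let the fingers close. It gives the time, the measured TCP pose, the force and the opening at its end, in the units of the state.
- read_state(): the state, without advancing time (a new reading comes with each control period).
- capture(name): name is "scene" or "top" or "wrist"; returns a dict with "color" (384x512x3 uint8, red, green, blue), "fx", "fy", "cx", "cy" (pixels), "rvec" (rotation vector, rad) and "tvec" (3), from world to camera coordinates, as OpenCV has them; the wrist camera has in their place "mount" (4x4, takes a point from camera to tool coordinates, whose origin is the TCP and whose axes are the flange's). Camera axes: x right, y down, z forward; pixel columns grow to the right and rows downward; lengths in m; the calibration is good to about 2 mm. The wrist camera is an equidistant fisheye: a pixel r from the principal point sees the ray r / f radians off the axis. A picture is of the moment at which its call begins: read the wrist's pose just before it. There is no depth.
- job_done(): hands the job in, once; it reports no verdict.
The state is a dict: "time_s": time; "joints": joint angles; "qd": joint speeds; "joint_efforts": joint torques, N m; "tool_pos": TCP position; "ee_rot": TCP orientation; "force": force on the tool from outside, world axes, zero at the start; "moment": the same for the moment, N m; "grip_width": finger opening in m.
Only numpy, scipy, OpenCV 4.12 (cv2) and the standard library are available. Lean on these libraries where they do the work, as an engineer would, in place of code of your own. Each camera call takes 0.05 s, during which the arm holds its last target. There are 200 camera calls.

## Task

Take the four seasonings that stand along the front edge of the worktop (glass salt shaker, black-capped spice jar, steel shaker, wooden pepper mill) and stand them upright on the four cork coasters on the oak board, one to a coaster and each well centred, so that the row rises in height away from the lemon on the board: the shortest next to the lemon, the tallest at the far end. Do not tip any of them over on the way, and leave the green cup where it is.

Things in the scene. Friction and masses are not known exactly. Their poses are not given: they have to be found in the camera images.
- salt_shaker: Salt shaker, clear glass with a domed grey metal top; the shortest of the four seasonings: 90 mm tall, 44 mm across up to 66 mm of height, 34 mm across the top above that; loose, about 0.1 kg. Origin at the centre of its flat underside, z up.
- spice_jar: Spice jar, a straight glass cylinder with a label and a black screw cap; second shortest: 105 mm tall, 41 mm across; loose, about 0.11 kg. Origin at the centre of its flat underside, z up.
- steel_shaker: Plain stainless-steel shaker with a domed top pierced by small holes; second tallest: 135 mm tall, a straight cylinder 50 mm across up to 104 mm of height; loose, about 0.18 kg. Origin at the centre of its flat underside, z up.
- pepper_mill: Dark brown wooden pepper mill with a small metal knob; the tallest: 170 mm tall, at most 58 mm across (waisted body up to 122 mm, which behaves as if not waisted; head about 49 mm across from 123 to 159 mm); loose, about 0.18 kg. Origin at the centre of its flat underside, z up.
- lemon: Yellow lemon, 71 by 53 mm and 51 mm tall, on one end of the oak board about 95 mm from the middle of the nearest coaster (a small blue dish, 60 mm across, stands on the other end); which end has the lemon changes from start to start. It marks the short end of the row. It is fixed. Origin at the middle of its underside.
- green_cup: Green ceramic cup without handle, 66 mm across, 90 mm tall, empty; it stands among the four seasonings but is not part of the job and stays where it is; loose. Origin at the centre of its flat underside, z up.
- coaster_1: Round cork coaster, 70 mm across and 4 mm thick, first of four alike counted from the robot's left (+y), in a straight row at 105 mm pitch, fixed on a pale oak board 12 mm thick (590 by 100 mm) that lies across in front of the robot behind the seasonings. Origin at the middle of its underside, on the board; its top is 4 mm above the origin (16 mm above the worktop); its y axis runs along the row, x across it.
- coaster_2: Round cork coaster, 70 mm across and 4 mm thick, second of four alike counted from the robot's left (+y), in a straight row at 105 mm pitch, fixed on a pale oak board 12 mm thick (590 by 100 mm) that lies across in front of the robot behind the seasonings. Origin at the middle of its underside, on the board; its top is 4 mm above the origin (16 mm above the worktop); its y axis runs along the row, x across it.
- coaster_3: Round cork coaster, 70 mm across and 4 mm thick, third of four alike counted from the robot's left (+y), in a straight row at 105 mm pitch, fixed on a pale oak board 12 mm thick (590 by 100 mm) that lies across in front of the robot behind the seasonings. Origin at the middle of its underside, on the board; its top is 4 mm above the origin (16 mm above the worktop); its y axis runs along the row, x across it.
- coaster_4: Round cork coaster, 70 mm across and 4 mm thick, fourth of four alike counted from the robot's left (+y), in a straight row at 105 mm pitch, fixed on a pale oak board 12 mm thick (590 by 100 mm) that lies across in front of the robot behind the seasonings. Origin at the middle of its underside, on the board; its top is 4 mm above the origin (16 mm above the worktop); its y axis runs along the row, x across it.

How it is judged:
By the outcome, as a careful person would: the job done as asked, in the order asked, and still so for the second after the job is handed in, with the robot touching nothing.
It also fails if it takes over 125 s, if anything falls off the work surface, if the arm or the gripper's body presses on something with over 40 N, if the wrist force passes 120 N, or if a joint passes its speed limit or range.

## Working session

There is one attempt and no reset: what is moved stays moved. The work goes in short steps, Python scripts to look and compute and a tool call to move; the robot and the scene stay as the last step left them, time stands still between calls to the robot, and variables do not carry over. Pictures are saved under pics/ and viewed, about 12 in all and at most 16, crops included, and the job is handed in when it is done.

Besides the shell and the picture viewer there is one more tool, called after ">>>" as name(argument=value, ...), one argument or row to a line, values as JSON. carry_out: Moves the arm, as the interface text tells. Its arguments: {"type":"object","properties":{"moves":{"type":"array"}},"required":["moves"]}

```bash
mkdir -p pics
python3 - <<'E'
from workcell import *
import cv2,numpy as np
s=read_state();print({k:np.round(v,3).tolist() for k,v in s.items()})
for n in("scene","top"):
    c=capture(n);cv2.imwrite(f"pics/{n}0.png",cv2.cvtColor(c["color"],cv2.COLOR_RGB2BGR))
    R=cv2.Rodrigues(np.array(c["rvec"]))[0];print(n,c["fx"],c["cx"],c["cy"],(-R.T@np.array(c["tvec"])).round(3),R.round(2).tolist())
E
```

```text
{'time_s': 0.0, 'joints': [1.006, 0.291, -0.154, 1.127, 0.0, 1.432], 'qd': [-0.001, 0.0, -0.0, -0.002, -0.001, -0.001], 'joint_efforts': [-0.002, -53.714, 33.137, 0.016, -0.0, 0.0], 'tool_pos': [0.217, 0.478, 0.245], 'ee_rot': [-0.664, -3.07, 0.002], 'force': [0.1, -0.276, -0.505], 'moment': [-0.04, -0.092, -0.03], 'grip_width': 0.085}
scene 402.5645083511027 257.2225227541477 187.1809216369413 [-0.069 -0.631  0.48 ] [[0.69, -0.72, -0.02], [-0.37, -0.33, -0.87], [0.62, 0.61, -0.49]]
top 379.1694746988228 259.3540462434329 193.12283892695092 [ 0.318 -0.076  0.919] [[-0.01, -1.0, -0.03], [-0.98, 0.02, -0.18], [0.18, 0.03, -0.98]]
```

View pics/scene0.png

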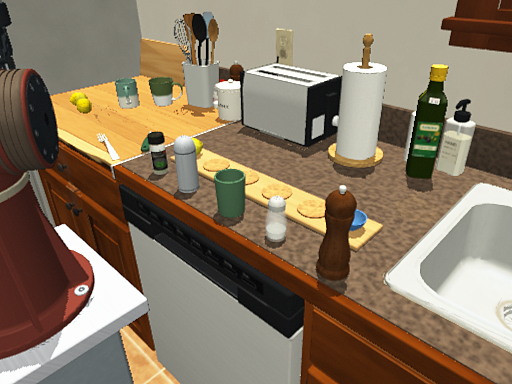

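View pics/top0.png

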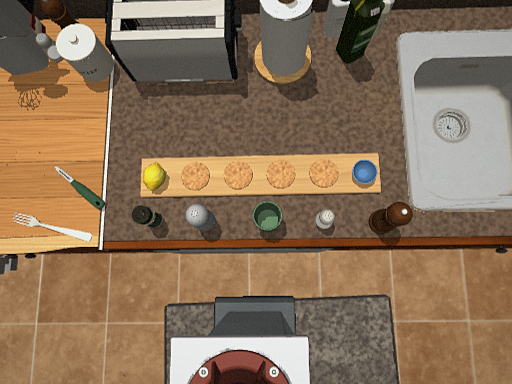

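The scene shows, from +y to −y, the spice jar, steel shaker, green cup, salt and mill. The lemon is at the +y end (top view 153,176), with coasters at about (196, 238, 281, 324; 175). So salt→1, spice→2, steel→3, mill→4. I'll zoom in for pixel accuracy.

Run:
```python
import cv2
a=cv2.imread("pics/top0.png")[150:250,125:415];cv2.imwrite("pics/t1.png",cv2.resize(a,None,fx=2.75,fy=2.75,interpolation=cv2.INTER_CUBIC))
a=cv2.imread("pics/scene0.png")[120:290,140:390];cv2.imwrite("pics/s1.png",cv2.resize(a,None,fx=3.2,fy=3.2,interpolation=cv2.INTER_CUBIC))
```

```text
(no output)
```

View pics/t1.png

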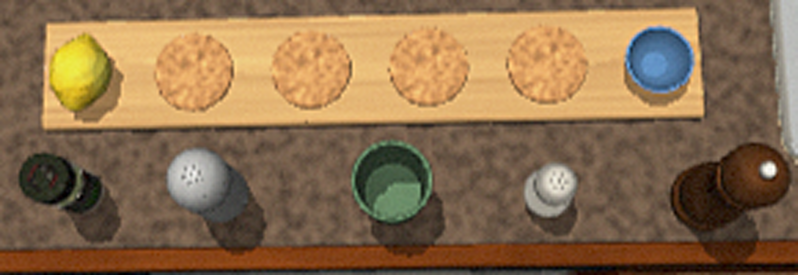

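View pics/s1.png

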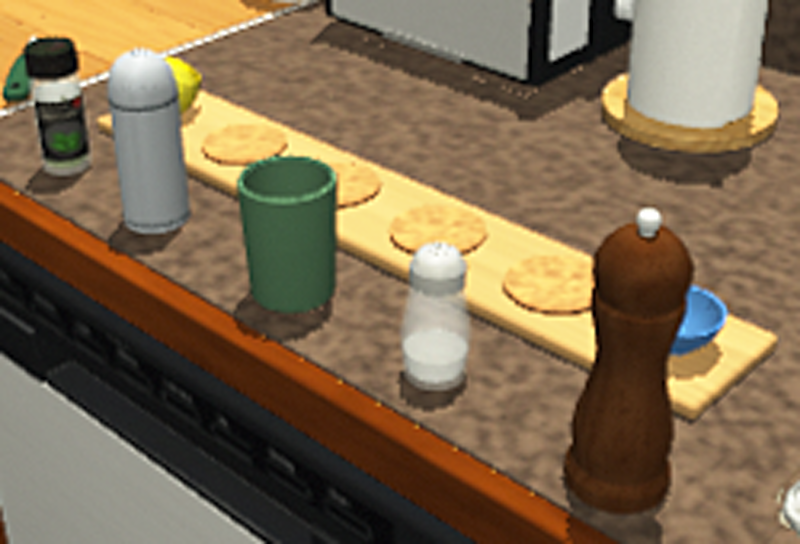

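```bash
cat > h.py <<'E'
from workcell import *
import cv2,numpy as np
from scipy.spatial.transform import Rotation as Ro
def cast(c,u,v,z):
    R=cv2.Rodrigues(np.array(c["rvec"]))[0];o=-R.T@np.array(c["tvec"])
    d=R.T@[(u-c["cx"])/c["fx"],(v-c["cy"])/c["fy"],1];return (o+d*(z-o[2])/d[2])[:2]
def wpix(c,s,P):  # world points -> wrist pixels
    M=np.array(c["mount"]);T=np.eye(4);T[:3,:3]=Ro.from_rotvec(s["ee_rot"]).as_matrix();T[:3,3]=s["tool_pos"]
    p=(np.linalg.inv(T@M)@np.c_[P,np.ones(len(P))].T)[:3].T
    r=np.hypot(p[:,0],p[:,1]);th=np.arctan2(r,p[:,2]);return np.c_[c["cx"]+c["fx"]*th*p[:,0]/r,c["cy"]+c["fy"]*th*p[:,1]/r]
def wcast(c,s,u,v,z):
    M=np.array(c["mount"]);T=np.eye(4);T[:3,:3]=Ro.from_rotvec(s["ee_rot"]).as_matrix();T[:3,3]=s["tool_pos"];A=T@M
    x,y=(u-c["cx"])/c["fx"],(v-c["cy"])/c["fy"];t=np.hypot(x,y)
    d=A[:3,:3]@np.array([np.sin(t)*x/t,np.sin(t)*y/t,np.cos(t)]);o=A[:3,3];return (o+d*(z-o[2])/d[2])[:2]
E
python3 - <<'E'
from h import *
t=capture("top");s=capture("scene")
for n,u,v,z in [("c1",194,72,.016),("c2",311,69,.016),("c3",428,65,.016),("c4",546,63,.016),("spice",45,178,.105),("steel",198,181,.11),("steeltip",188,175,.135),("salt",560,180,.09),("knob",768,170,.165),("cup",392,181,.09)]:
    print("top",n,cast(t,125+(u+.5)/2.75-.5,150+(v+.5)/2.75-.5,z).round(4))
for n,u,v,z in [("c1",244,143,.016),("c3",438,229,.016),("c4",555,283,.016),("spice",52,47,.105),("steel",141,52,.135),("salt",438,246,.09),("knob",649,222,.165),("cup",288,172,.09),("millbase",617,477,.01)]:
    print("sc",n,cast(s,140+(u+.5)/3.2-.5,120+(v+.5)/3.2-.5,z).round(4))
c=capture("wrist");print(c["fx"],c["cx"],c["cy"],np.round(c["mount"],3).tolist());st=read_state();print(Ro.from_rotvec(st["ee_rot"]).as_matrix().round(2).tolist())
E
```

```text
top c1 [0.5294 0.1061]
top c2 [0.5302 0.0014]
top c3 [ 0.5319 -0.1026]
top c4 [ 0.5318 -0.207 ]
top spice [0.4245 0.2054]
top steel [0.4196 0.0823]
top steeltip [0.4212 0.0851]
top salt [ 0.4185 -0.2034]
top knob [ 0.4144 -0.3413]
top cup [ 0.4198 -0.0697]
sc c1 [0.5267 0.1037]
sc c3 [ 0.5288 -0.1047]
sc c4 [ 0.5277 -0.2094]
sc spice [0.4227 0.2008]
sc steel [0.4202 0.0789]
sc salt [ 0.4187 -0.2016]
sc knob [ 0.4111 -0.3449]
sc cup [ 0.423  -0.0671]
sc millbase [ 0.4021 -0.3464]
297.3186396354542 263.37006903740206 191.59475645588518 [[-0.0, -0.95, -0.313, 0.08], [1.0, -0.0, 0.0, 0.001], [-0.001, -0.313, 0.95, -0.129], [0.0, 0.0, 0.0, 1.0]]
[[-0.91, 0.41, -0.0], [0.41, 0.91, -0.0], [0.0, -0.0, -1.0]]
```

>>> carry_out(
  moves=[
    [1, 2.06, -2.75, 0, 0, 0, 2.42],
    [1, 2.06, -2.75, 0, 0, 0, 2.42],
    [1, 2.06, -2.75, 0, 0, 0, 2.42],
    [1, 2.06, -2.75, 0, 0, 0, 2.42],
    [1, 2.06, -2.75, 0, 0, 0, 2.42],
    [1, 2.06, -2.75, 0, 0, 0, 2.42],
    [1, 2.06, -2.75, 0, 0, 0, 2.42],
    [1, 2.06, -2.75, 0, 0, 0, 2.42],
    [1, 2.06, -2.75, 0, 0, 0, 2.42],
    [1, 2.06, -2.75, 0, 0, 0, 2.42],
    [1, 0, 0, 0, 0, 0, 0],
    [1, 0, 0, 0, 0, 0, 0],
  ],
)

```text
time_s: 1.75
tool_pos: [0.4225, 0.2033, 0.2452]
ee_rot: [-0.007, -3.141, -0.0]
force: [0.5, 0.5, -0.2]
grip_width: 0.0852
```

```bash
cat > look.py <<'E'
import sys
from h import *
s=read_state();c=capture("wrist");im=cv2.cvtColor(c["color"],cv2.COLOR_RGB2BGR)
print(s["time_s"],np.round(s["tool_pos"],4),np.round(s["ee_rot"],3),Ro.from_rotvec(s["ee_rot"]).as_matrix()[:,1].round(3),s["grip_width"])
P=np.array([[float(a) for a in p.split(",")] for p in sys.argv[2:]])
for p,q in zip(P,wpix(c,s,P)): print(p,q.round(1))
for q in wpix(c,s,P): cv2.drawMarker(im,tuple(int(round(x)) for x in q),(0,0,255),0,9,1)
cv2.imwrite("pics/%s.png"%sys.argv[1],im)
E
python3 look.py w1 .4235,.203,.105 .4205,.0815,.135 .529,.105,.016 .530,0,.016
```

```text
1.75 [0.4225 0.2033 0.2452] [-0.007 -3.141 -0.   ] [0.004 1.    0.   ] 0.0852244521644586
[0.4235 0.203  0.105 ] [262.1 183.6]
[0.4205 0.0815 0.135 ] [128.4 191.1]
[0.529 0.105 0.016] [191.7 238.9]
[0.53  0.    0.016] [124.  237.2]
```

View pics/w1.png

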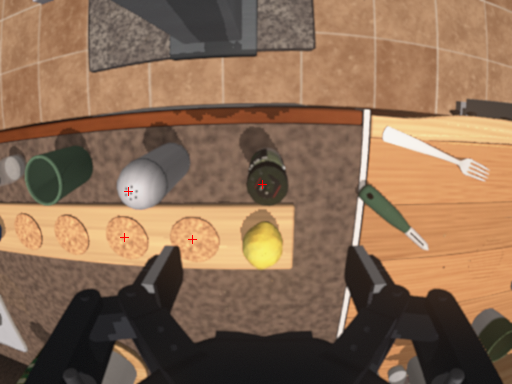

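The wrist view agrees: coaster markers are centred, spice cap is at about (266,184), so x is right and y is about 0.205. Descending on the spice jar.

>>> carry_out(
  moves=[
    [1, 0.1, 0.2, -4, 0, 0, 0],
    [1, 0, 0, -4, 0, 0, 0],
    [1, 0, 0, -4, 0, 0, 0],
    [1, 0, 0, -3, 0, 0, 0],
    [1, 0, 0, -2, 0, 0, 0],
    [1, 0, 0, -1.3, 0, 0, 0],
    [1, 0, 0, 0, 0, 0, 0],
    [0, 0, 0, 0, 0, 0, 0],
    [0, 0, 0, 0, 0, 0, 0],
    [0, 0, 0, 0, 0, 0, 0],
    [0, 0, 0, 0, 0, 0, 0],
    [0, 0, 0, 0, 0, 0, 0],
  ],
)

```text
time_s: 3.3
tool_pos: [0.4244, 0.2054, 0.0631]
ee_rot: [0.006, 3.14, 0.001]
force: [-1.4, 0.4, 6.4]
grip_width: 0.04
```

>>> carry_out(
  moves=[
    [0, 0, 0, 2, 0, 0, 0],
    [0, 0, 0, 3, 0, 0, 0],
    [0, 0, 0, 3, 0, 0, 0],
    [0, 3.5, -2, 0, 0, 0, 0],
    [0, 3.5, -3, 0, 0, 0, 0],
    [0, 3.6, -3, 0, 0, 0, 0],
    [0, 0, -4, 0, 0, 0, 0],
    [0, 0, -4, 0, 0, 0, 0],
    [0, 0, -3, 0, 0, 0, 0],
    [0, 0, -1.5, 0, 0, 0, 0],
    [0, 0, 0, 0, 0, 0, 0],
    [0, 0, 0, 0, 0, 0, 0],
  ],
)

```text
time_s: 4.8
tool_pos: [0.5298, 0.001, 0.1423]
ee_rot: [-0.004, -3.141, -0.001]
force: [0.4, -0.3, -1.5]
grip_width: 0.04
```

>>> carry_out(
  moves=[
    [0, 0, -0.1, -2.5, 0, 0, 0],
    [0, 0, 0, -2, 0, 0, 0],
    [0, 0, 0, -1, 0, 0, 0],
    [0, 0, 0, -0.6, 0, 0, 0],
    [0, 0, 0, 0, 0, 0, 0],
    [0, 0, 0, 0, 0, 0, 0],
  ],
)

```text
time_s: 5.55
tool_pos: [0.5303, -0.0009, 0.0819]
ee_rot: [0.005, 3.141, -0.0]
force: [0.2, 0.5, -1.4]
grip_width: 0.0395
```

>>> carry_out(
  moves=[
    [0, 0, 0, -0.2, 0, 0, 0],
    [0, 0, 0, 0, 0, 0, 0],
    [0.7, 0, 0, 0, 0, 0, 0],
    [1, 0, 0, 0, 0, 0, 0],
    [1, 0, 0, 0, 0, 0, 0],
    [1, 0, 0, 0, 0, 0, 0],
    [1, 0, 0, 2, 0, 0, 0],
    [1, 0, 0, 4, 0, 0, 0],
    [1, 0, 0, 4, 0, 0, 0],
    [1, 0, 0, 4, 0, 0, 0],
    [1, 0, 0, 4, 0, 0, 0],
    [1, 0, 0, 0, 0, 0, 0],
  ],
)

```text
time_s: 7.05
tool_pos: [0.5315, -0.0011, 0.2623]
ee_rot: [0.005, 3.136, -0.001]
force: [0.6, 0.4, -0.7]
grip_width: 0.0853
```

```bash
python3 look.py w2 .530,0,.121 .4205,.0815,.135 .529,.105,.016 .532,-.1035,.016 .4187,-.2025,.09 .530,-.208,.016
```

```text
7.05 [ 0.5315 -0.0011  0.2623] [ 5.000e-03  3.136e+00 -1.000e-03] [ 0.003  1.    -0.001] 0.0853113055455096
[0.53  0.    0.121] [263.7 179.8]
[0.4205 0.0815 0.135 ] [357.4  63.7]
[0.529 0.105 0.016] [343.5 156.7]
[ 0.532  -0.1035  0.016 ] [185.1 159.5]
[ 0.4187 -0.2025  0.09  ] [82.9 79.5]
[ 0.53  -0.208  0.016] [115.4 160.3]
```

View pics/w2.png

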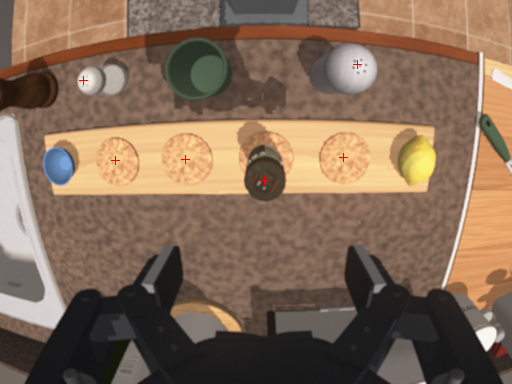

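Spice jar is centred on coaster 2 (cap at 264,180 on the predicted marker). Next is the steel shaker.

>>> carry_out(
  moves=[
    [1, -3.7, 2.7, 0, 0, 0, 0],
    [1, -3.7, 2.7, 0, 0, 0, 0],
    [1, -3.7, 2.8, 0, 0, 0, 0],
    [1, 0, 0, -4, 0, 0, 0],
    [1, 0, 0, -4, 0, 0, 0],
    [1, 0, 0, -4, 0, 0, 0],
    [1, 0, 0, -3, 0, 0, 0],
    [1, 0, 0, -2.5, 0, 0, 0],
    [1, 0, 0, 0, 0, 0, 0],
    [0, 0, 0, 0, 0, 0, 0],
    [0, 0, 0, 0, 0, 0, 0],
    [0, 0, 0, 0, 0, 0, 0],
  ],
)

```text
time_s: 8.6
tool_pos: [0.4197, 0.0813, 0.0854]
ee_rot: [0.005, 3.14, 0.001]
force: [-1.4, 0.5, 7.4]
grip_width: 0.048
```

>>> carry_out(
  moves=[
    [0, 0, 0, 0, 0, 0, 0],
    [0, 0, 0, 0, 0, 0, 0],
  ],
)

```text
time_s: 8.85
tool_pos: [0.4197, 0.0813, 0.0854]
ee_rot: [0.005, 3.139, 0.001]
force: [-1.1, 1.0, 5.8]
grip_width: 0.0481
```

>>> carry_out(
  moves=[
    [0, 0, 0, 3, 0, 0, 0],
    [0, 0, 0, 4, 0, 0, 0],
    [0, 0, 0, 5, 0, 0, 0],
    [0, 0, 0, 4, 0, 0, 0],
    [0, 2, -3, 0, 0, 0, 0],
    [0, 3, -4, 0, 0, 0, 0],
    [0, 3, -4, 0, 0, 0, 0],
    [0, 2, -4, 0, 0, 0, 0],
    [0, 1, -2.4, 0, 0, 0, 0],
    [0, 0, -1, 0, 0, 0, 0],
    [0, 0, 0, 0, 0, 0, 0],
    [0, 0, 0, 0, 0, 0, 0],
  ],
)

```text
time_s: 10.35
tool_pos: [0.5284, -0.1019, 0.2446]
ee_rot: [0.004, 3.142, 0.0]
force: [0.6, 0.1, -1.3]
grip_width: 0.0479
```

>>> carry_out(
  moves=[
    [0, 0, 0, -4, 0, 0, 0],
    [0, 0, 0, -4, 0, 0, 0],
    [0, 0, 0, -3, 0, 0, 0],
    [0, 0, 0, -2, 0, 0, 0],
    [0, 0, 0, -1, 0, 0, 0],
    [0, 0, 0, 0, 0, 0, 0],
    [0, 0, 0, 0, 0, 0, 0],
  ],
)

```text
time_s: 11.22
tool_pos: [0.5295, -0.1028, 0.1052]
ee_rot: [0.005, 3.14, -0.001]
force: [-0.2, -1.0, -0.6]
grip_width: 0.0482
```

>>> carry_out(
  moves=[
    [0, 0.1, 0, -0.3, 0, 0, 0],
    [0, 0, 0, 0, 0, 0, 0],
    [0.7, 0, 0, 0, 0, 0, 0],
    [1, 0, 0, 0, 0, 0, 0],
    [1, 0, 0, 0, 0, 0, 0],
    [1, 0, 0, 0, 0, 0, 0],
    [1, 0, 0, 2, 0, 0, 0],
    [1, 0, 0, 4, 0, 0, 0],
    [1, 0, 0, 4, 0, 0, 0],
    [1, 0, 0, 4, 0, 0, 0],
    [1, 0, 0, 2, 0, 0, 0],
    [1, 0, 0, 0, 0, 0, 0],
  ],
)

```text
time_s: 12.72
tool_pos: [0.5307, -0.1031, 0.2627]
ee_rot: [0.005, 3.139, -0.001]
force: [-0.1, -0.3, 0.3]
grip_width: 0.0852
```

>>> carry_out(
  moves=[
    [1, -3.7, -3.3, 0, 0, 0, 0],
    [1, -3.7, -3.3, 0, 0, 0, 0],
    [1, -3.7, -3.3, 0, 0, 0, 0],
    [1, 0, 0, -2, 0, 0, 0],
    [1, 0, 0, 0, 0, 0, 0],
    [1, 0, 0, 0, 0, 0, 0],
  ],
)

```text
time_s: 13.48
tool_pos: [0.419, -0.2015, 0.2412]
ee_rot: [-0.004, -3.141, -0.001]
force: [0.3, -0.4, 0.7]
grip_width: 0.0853
```

```bash
python3 look.py w3 .530,-.103,.151 .4187,-.2025,.09 .530,-.207,.016 .413,-.343,.168
```

```text
13.475 [ 0.419  -0.2015  0.2412] [-4.000e-03 -3.141e+00 -1.000e-03] [0.003 1.    0.   ] 0.08533997194436553
[ 0.53  -0.103  0.151] [362.7 305.4]
[ 0.4187 -0.2025  0.09  ] [261.4 179.1]
[ 0.53  -0.207  0.016] [258.8 243.9]
[ 0.413 -0.343  0.168] [ 89.5 200.3]
```

View pics/w3.png

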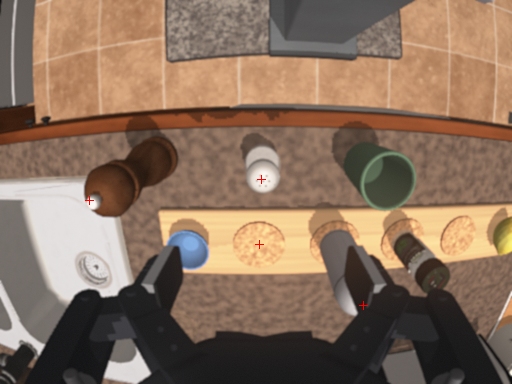

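Salt tip lies on the marker (262,180) and the mill knob is at (92,200), as predicted. Grasping the salt.

>>> carry_out(
  moves=[
    [1, 0, -0.1, -4, 0, 0, 0],
    [1, 0, 0, -5, 0, 0, 0],
    [1, 0, 0, -4, 0, 0, 0],
    [1, 0, 0, -3, 0, 0, 0],
    [1, 0, 0, -2.5, 0, 0, 0],
    [1, 0, 0, -1.5, 0, 0, 0],
    [1, 0, 0, 0, 0, 0, 0],
    [0, 0, 0, 0, 0, 0, 0],
    [0, 0, 0, 0, 0, 0, 0],
    [0, 0, 0, 0, 0, 0, 0],
    [0, 0, 0, 0, 0, 0, 0],
    [0, 0, 0, 0, 0, 0, 0],
  ],
)

```text
time_s: 15.02
tool_pos: [0.4194, -0.2031, 0.0425]
ee_rot: [0.005, 3.14, -0.001]
force: [-2.8, 1.3, 12.1]
grip_width: 0.0384
```

>>> carry_out(
  moves=[
    [0, 0, 0, 3, 0, 0, 0],
    [0, 0, 0, 4, 0, 0, 0],
    [0, 0, 0, 4, 0, 0, 0],
    [0, 0, 0, 3, 0, 0, 0],
    [0, 0, 3, 0, 0, 0, 0],
    [0, 0, 4, 0, 0, 0, 0],
    [0, 0, 4, 0, 0, 0, 0],
    [0, 0, 4, 0, 0, 0, 0],
    [0, 0, 4, 0, 0, 0, 0],
    [0, 0, 4, 0, 0, 0, 0],
    [0, 0, 4, 0, 0, 0, 0],
    [0, 0, 3, 0, 0, 0, 0],
  ],
)

```text
time_s: 16.52
tool_pos: [0.4186, 0.0986, 0.1817]
ee_rot: [0.004, 3.141, 0.0]
force: [0.4, -0.2, -1.1]
grip_width: 0.0378
```

Salt grip reads 38 mm instead of 44, so I'll check it.

Run:
```python
from h import *
a=capture("scene")["color"][:,:,::-1][60:240,120:320];b=capture("top")["color"][:,:,::-1][130:250,130:330]
cv2.imwrite("pics/g1.png",cv2.resize(np.vstack([a,b]),None,fx=2,fy=2))
```

```text
(no output)
```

View pics/g1.png

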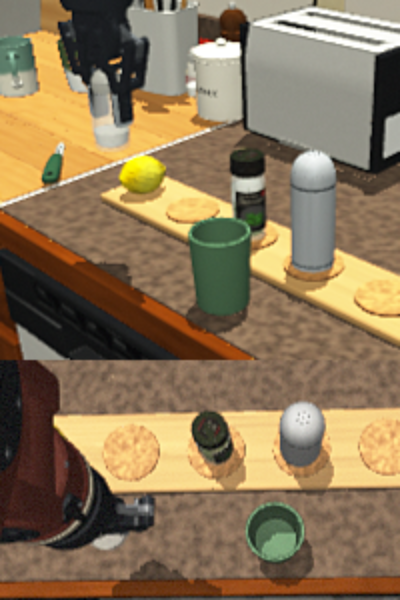

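Salt hangs upright in the grip; jar and steel shaker sit centred. Continuing.

>>> carry_out(
  moves=[
    [0, 3, 0.3, 0, 0, 0, 0],
    [0, 4, 0.2, 0, 0, 0, 0],
    [0, 4, 0, 0, 0, 0, 0],
    [0, 0.1, 0, 0, 0, 0, 0],
    [0, 0, 0, -4, 0, 0, 0],
    [0, 0, 0, -3.5, 0, 0, 0],
    [0, 0, 0, -2.5, 0, 0, 0],
    [0, 0, 0, -1.5, 0, 0, 0],
    [0, 0, 0, -0.4, 0, 0, 0],
    [0, 0, 0, 0, 0, 0, 0],
    [0, 0, 0, 0, 0, 0, 0],
  ],
)

```text
time_s: 18.0
tool_pos: [0.5305, 0.1022, 0.0632]
ee_rot: [0.005, 3.14, 0.0]
force: [0.6, 0.3, -0.3]
grip_width: 0.0378
```

Run:
```python
from h import *
c=capture("scene");im=c["color"][:,:,::-1][90:200,150:280]
cv2.imwrite("pics/g2.png",cv2.resize(im,None,fx=4.5,fy=4.5,interpolation=cv2.INTER_CUBIC))
```

```text
(no output)
```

View pics/g2.png

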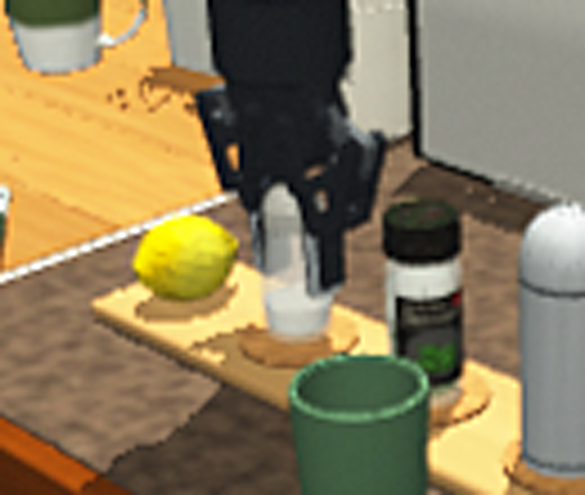

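Salt leans a few degrees towards −x (axis 283,190→302,325). I'll level it with a small turn about y, then lower until contact.

>>> carry_out(
  moves=[
    [0, 0, 0.2, 0.1, 0, 2.5, 0],
    [0, 0, 0, 0, 0, 2.5, 0],
    [0, 0, 0, 0, 0, 0, 0],
    [0, 0, 0, -0.2, 0, 0, 0],
    [0, 0, 0, 0, 0, 0, 0],
    [0, 0, 0, 0, 0, 0, 0],
  ],
)

```text
time_s: 18.8
tool_pos: [0.5296, 0.1041, 0.0614]
ee_rot: [-0.005, -3.054, 0.0]
force: [-0.4, -0.2, -0.2]
grip_width: 0.0381
```

Run:
```python
from h import *
c=capture("scene");im=c["color"][:,:,::-1][90:200,150:280]
cv2.imwrite("pics/g3.png",cv2.resize(im,None,fx=4.5,fy=4.5,interpolation=cv2.INTER_CUBIC))
```

```text
(no output)
```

View pics/g3.png

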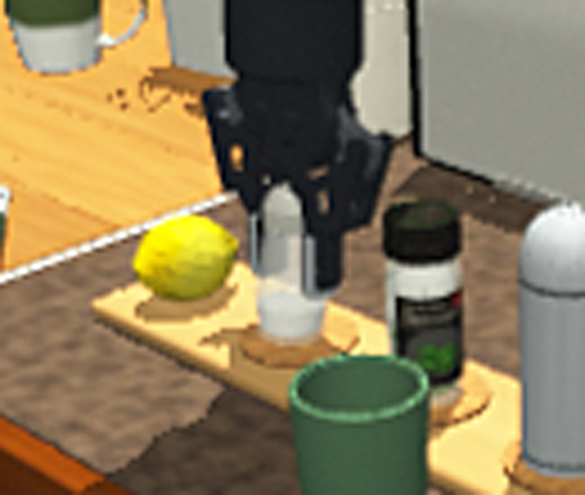

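Now upright. The base is about 3 mm towards −x, so I'll shift, lower and check.

>>> carry_out(
  moves=[
    [0, 0.3, 0, 0, 0, 0, 0],
    [0, 0, 0, -0.2, 0, 0, 0],
    [0, 0, 0, 0, 0, 0, 0],
    [0, 0, 0, 0, 0, 0, 0],
  ],
)

```text
time_s: 19.35
tool_pos: [0.533, 0.1041, 0.0593]
ee_rot: [-0.005, -3.055, 0.0]
force: [0.3, -0.4, -0.7]
grip_width: 0.0379
```

>>> carry_out(
  moves=[
    [0, 0, 0, -0.1, 0, 0, 0],
    [0, 0, 0, 0, 0, 0, 0],
    [0, 0, 0, 0, 0, 0, 0],
  ],
)

```text
time_s: 19.73
tool_pos: [0.5329, 0.1041, 0.059]
ee_rot: [-0.005, -3.055, 0.0]
force: [-2.3, 0.6, 9.8]
grip_width: 0.0381
```

Contact. Releasing, straightening while rising, then over to the mill at safe height.

>>> carry_out(
  moves=[
    [0.4, 0, 0, 0, 0, 0, 0],
    [0.7, 0, 0, 0, 0, 0, 0],
    [1, 0, 0, 0, 0, 0, 0],
    [1, 0, 0, 0, 0, 0, 0],
    [1, 0, 0, 0, 0, 0, 0],
    [1, 0, 0, 2, 0, 0, 0],
    [1, 0, 0, 4, 0, 0, 0],
    [1, 0, 0, 5, 0, 0, 0],
    [1, 0, 0, 5, 0, -2.5, 0],
    [1, 0, 0, 4, 0, -2.5, 0],
    [1, 0, 0, 0, 0, 0, 0],
  ],
)

```text
time_s: 21.1
tool_pos: [0.5341, 0.1043, 0.2618]
ee_rot: [0.005, 3.135, 0.001]
force: [0.5, 0.1, -1.4]
grip_width: 0.0857
```

```bash
python3 look.py w4 .530,.105,.106 .530,0,.121 .530,-.103,.151 .421,-.0685,.09
```

```text
21.1 [0.5341 0.1043 0.2618] [5.000e-03 3.135e+00 1.000e-03] [0.003 1.    0.   ] 0.08571994467289645
[0.53  0.105 0.106] [263.1 173. ]
[0.53  0.    0.121] [156.3 178.1]
[ 0.53  -0.103  0.151] [ 57.5 188.3]
[ 0.421  -0.0685  0.09  ] [103.1  75.5]
```

View pics/w4.png

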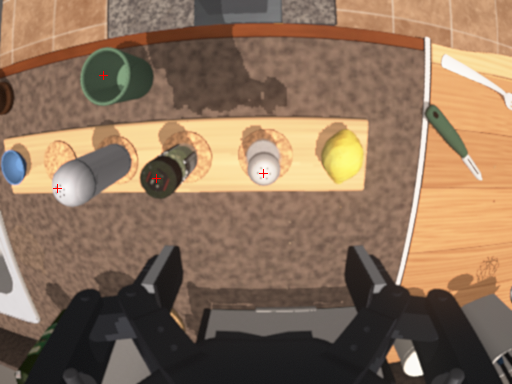

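Salt stands upright on coaster 1 with its tip on the marker (263,173); jar and cup also match. Now to the mill.

>>> carry_out(
  moves=[
    [1, -1.2, -4, 0, 0, 0, 0],
    [1, -1.2, -4.5, 0, 0, 0, 0],
    [1, -1.2, -4.5, 0, 0, 0, 0],
    [1, -1.2, -4.5, 0, 0, 0, 0],
    [1, -1.2, -4.5, 0, 0, 0, 0],
    [1, -1.2, -4.5, 0, 0, 0, 0],
    [1, -1.2, -4.5, 0, 0, 0, 0],
    [1, -1.2, -4.5, 0, 0, 0, 0],
    [1, -1.2, -4.5, 0, 0, 0, 0],
    [1, -1.3, -4.7, 0, 0, 0, 0],
    [1, 0, 0, 0, 0, 0, 0],
    [1, 0, 0, 0, 0, 0, 0],
  ],
)

```text
time_s: 22.65
tool_pos: [0.4114, -0.3423, 0.257]
ee_rot: [-0.006, -3.14, -0.004]
force: [-0.2, 0.2, 0.4]
grip_width: 0.0852
```

```bash
python3 look.py w5 .413,-.343,.168 .530,-.207,.016
```

```text
22.65 [ 0.4114 -0.3423  0.257 ] [-0.006 -3.14  -0.004] [0.004 1.    0.002] 0.08524763003443915
[ 0.413 -0.343  0.168] [261.  203.2]
[ 0.53  -0.207  0.016] [355.9 241.4]
```

View pics/w5.png

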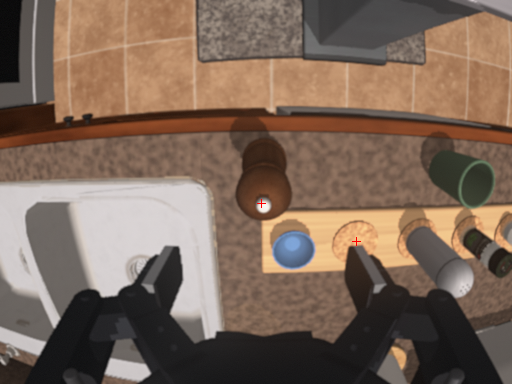

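Knob at (263,205) matches within 1.5 mm. Grasping the head.

>>> carry_out(
  moves=[
    [1, 0.2, 0, -3.5, 0, 0, 0],
    [1, 0, 0, -3.5, 0, 0, 0],
    [1, 0, 0, -3, 0, 0, 0],
    [1, 0, 0, -1.8, 0, 0, 0],
    [1, 0, 0, 0, 0, 0, 0],
    [0, 0, 0, 0, 0, 0, 0],
    [0, 0, 0, 0, 0, 0, 0],
    [0, 0, 0, 0, 0, 0, 0],
    [0, 0, 0, 0, 0, 0, 0],
    [0, 0, 0, 0, 0, 0, 0],
  ],
)

```text
time_s: 23.95
tool_pos: [0.4145, -0.3434, 0.1419]
ee_rot: [0.005, 3.14, -0.002]
force: [-1.3, 2.5, 9.4]
grip_width: 0.0463
```

>>> carry_out(
  moves=[
    [0, 0, 0, 2, 0, 0, 0],
    [0, 0, 0, 4, 0, 0, 0],
    [0, 0, 0, 4, 0, 0, 0],
    [0, 0, 0, 0, 0, 0, 0],
    [0, 0, 0, 0, 0, 0, 0],
  ],
)

```text
time_s: 24.58
tool_pos: [0.4136, -0.3426, 0.2398]
ee_rot: [-0.006, -3.141, -0.001]
force: [0.5, -0.2, -1.8]
grip_width: 0.0461
```

Run:
```python
from h import *
c=capture("scene");im=c["color"][:,:,::-1][60:290,230:430]
cv2.imwrite("pics/g4.png",cv2.resize(im,None,fx=2.6,fy=2.6,interpolation=cv2.INTER_CUBIC))
```

```text
(no output)
```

View pics/g4.png

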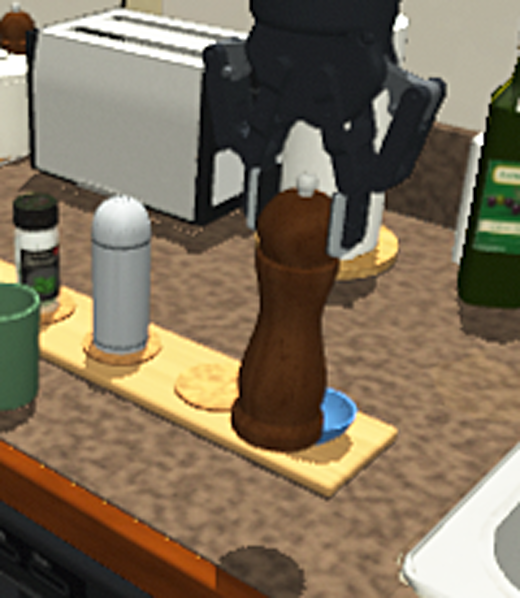

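>>> carry_out(
  moves=[
    [0, 2.5, 3, 0, 0, 0, 0],
    [0, 3.5, 4, 0, 0, 0, 0],
    [0, 3.5, 4, 0, 0, 0, 0],
    [0, 2.1, 2.6, 0, 0, 0, 0],
    [0, 0, 0, 0, 0, 0, 0],
    [0, 0, 0, -3, 0, 0, 0],
    [0, 0, 0, -2.5, 0, 0, 0],
    [0, 0, 0, -1.5, 0, 0, 0],
    [0, 0, 0, -0.6, 0, 0, 0],
    [0, 0, 0, 0, 0, 0, 0],
    [0, 0, 0, 0, 0, 0, 0],
  ],
)

```text
time_s: 26.0
tool_pos: [0.5303, -0.2072, 0.1651]
ee_rot: [0.006, 3.14, -0.001]
force: [0.5, 0.5, -2.1]
grip_width: 0.0461
```

>>> carry_out(
  moves=[
    [0, 0, 0, -0.5, 0, 0, 0],
    [0, 0, 0, 0, 0, 0, 0],
    [0, 0, 0, 0, 0, 0, 0],
  ],
)

```text
time_s: 26.38
tool_pos: [0.5299, -0.2068, 0.1594]
ee_rot: [0.005, 3.142, -0.0]
force: [-0.2, 0.6, -2.2]
grip_width: 0.0458
```

>>> carry_out(
  moves=[
    [0, 0, 0, -0.2, 0, 0, 0],
    [0, 0, 0, 0, 0, 0, 0],
    [0, 0, 0, 0, 0, 0, 0],
  ],
)

```text
time_s: 26.75
tool_pos: [0.5303, -0.207, 0.158]
ee_rot: [0.005, 3.14, -0.001]
force: [-0.9, 0.5, 6.0]
grip_width: 0.0461
```

Contact felt at the expected height. Release and retreat.

>>> carry_out(
  moves=[
    [0.6, 0, 0, 0, 0, 0, 0],
    [0.8, 0, 0, 0, 0, 0, 0],
    [1, 0, 0, 0, 0, 0, 0],
    [1, 0, 0, 0, 0, 0, 0],
    [1, 0, 0, 0, 0, 0, 0],
    [1, 0, 0, 1, 0, 0, 0],
    [1, 0, 0, 3, 0, 0, 0],
    [1, 0, 0, 4, 0, 0, 0],
    [1, 0, 0, 3, 0, 0, 0],
    [1, -4, 0, 0, 0, 0, 0],
    [1, -5, 0, 0, 0, 0, 0],
    [1, -5, 0, 0, 0, 0, 0],
  ],
)

```text
time_s: 28.25
tool_pos: [0.3886, -0.2068, 0.2679]
ee_rot: [0.005, 3.141, -0.001]
force: [-0.2, -0.7, 0.4]
grip_width: 0.0852
```

>>> carry_out(
  moves=[
    [1, -4, 0, 0, 0, 0, 0],
    [1, -3, 0, 0, 0, 0, 0],
    [1, 0, 0, 0, 0, 0, 0],
    [1, 0, 0, 0, 0, 0, 0],
    [1, 0, 0, 0, 0, 0, 0],
  ],
)

```text
time_s: 28.88
tool_pos: [0.3206, -0.207, 0.2675]
ee_rot: [0.004, 3.141, -0.0]
force: [0.3, -0.1, 0.5]
grip_width: 0.0852
```

Run:
```python
from h import *
a=capture("scene")["color"][:,:,::-1][80:290,140:400];c=capture("top");b=c["color"][:,:,::-1][145:245,130:390].copy()
R=[]
for P in [(.53,.105,.106),(.53,0,.121),(.53,-.103,.151),(.53,-.207,.186),(.421,-.0685,.09)]:
    q=cv2.projectPoints(np.array([P]),np.array(c["rvec"]),np.array(c["tvec"]),np.array([[c["fx"],0,c["cx"]],[0,c["fy"],c["cy"]],[0,0,1]]),None)[0].ravel();R.append(q-[130,145])
im=cv2.resize(np.vstack([a,b]),None,fx=1.9,fy=1.9,interpolation=cv2.INTER_CUBIC)
for q in R: cv2.drawMarker(im,(int(q[0]*1.9),int((q[1]+210)*1.9)),(0,0,255),0,9,1)
cv2.imwrite("pics/f.png",im);print(np.round(R,1).tolist(),read_state()["tool_pos"])
```

```text
[[57.8, 21.5], [104.3, 18.9], [152.1, 14.3], [204.8, 8.6], [136.7, 69.9]] [ 0.32039565 -0.20686382  0.26724752]
```

View pics/f.png

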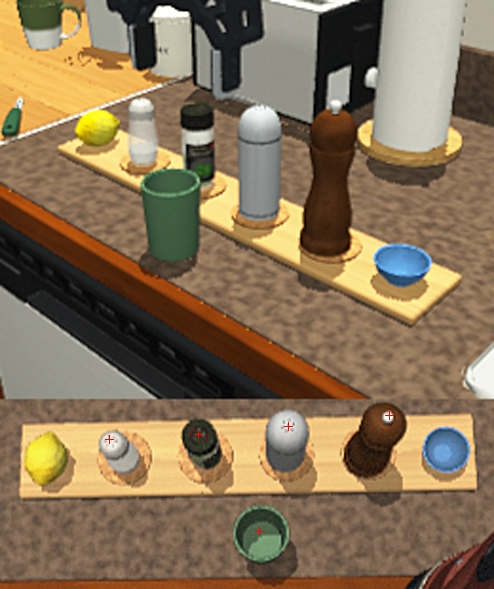

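All four stand upright in the right order, with tops on the predicted markers, and the cup hasn't moved. Handing in.

```bash
python3 -c "
from workcell import *
print(job_done())"
```

```text
the job is handed in; nothing more can be done
None
```

The job is handed in, after about 29 s of robot time. From the lemon outwards the row is salt shaker (coaster 1), spice jar (2), steel shaker (3) and pepper mill (4), so it rises in height away from the lemon.

- **Final check:** in the last scene and top views all four stand upright, with their tops within about 3 mm of the coaster centres. The green cup is where it stood, and the arm is clear of everything.
- **Forces:** the highest of the readings taken at the end of each move was about 12 N.
- **Grasp that disagreed:** the salt shaker's grip read 38 mm instead of 44 mm, and it hung tilted by about 5°. I levelled it with a small wrist turn before setting it down, and it stood upright after release.

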